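Slide the model-village tile onto its locating pins

TASK

On the model-village board, push the green yard tile sideways with the fingertips, off the left paving and into the gap, until its two holes drop over the two brass pins and it lies fully home, flush with the paving. Only push it, gently: do not grip, lift or tip it, and leave the model cars and everything else on the table where they are.

Things in the scene. Friction and masses are not known exactly. Their poses are not given: they have to be found in the camera images.
- board: Fixed base board of a model village: plywood 363 mm (y) x 192 mm (x) x 12 mm thick, from x -112 to +80, y -145 to +218 mm. Origin: table height, midway between the pins; x to the rear (away from the robot), y left, z up. On it: a left and a right slab of grey paving, 10 mm thick, a 117.5 mm gap between them with the two pins (gap floor 12 mm above the table), and a white rear kerb.
- left_paving (a point): middle of the left paving's edge at the gap, on its top, 22 mm above the table (board x 0, y +56.5 mm). This paving covers board x -112 to +60, y +56.5 to +218 mm
- right_paving (a point): middle of the right paving's edge at the gap, on its top, 22 mm above the table (board x 0, y -61 mm). This paving covers board x -112 to +60, y -61 to -145 mm
- kerb (a point): middle of the top front edge of the fixed white rear kerb, 42 mm above the table. The kerb runs along the board's whole y; its front face is at board x +60.5 mm, it is 15 mm thick. With the tile's rear edge flat against this face the holes are in line with the pins, and only a slide along the board's y (to the right) is left
- tile: Loose smooth (friction about 0.3) green tile, 120 mm (x) x 110 mm (y) x 10 mm thick, 126 to 252 g, a red brick wall on its left (+y) edge. Origin: centre of the underside; axes as the board's when seated. It starts flat on the left paving, 12 to 40 mm forward of its seated x, turned up to 9 degrees. Its mass centre is about 20 mm left of the origin. Seated: at board x 0, y 0, 12 mm above the table, its top flush with the paving.
- wall_top (a point): middle of the top of the tile's brick wall, 40 mm above the tile's underside (tile x 0, y +48 mm). The wall is 114 mm long along x, 14 mm thick, its outer face flush with the tile's left edge (y +55 mm). Pushed to the right, the tile bridges from the paving to the pin tops without tipping, and drops 10 mm by itself once both holes are over the pins
- hole0 (a point): front hole of the tile (at tile x -40 mm, y 0), at the underside; a 12 mm hole right through
- hole1 (a point): rear hole of the tile (at tile x +40 mm, y 0), at the underside; a 12 mm hole right through
- pin0 (a point): top of the front brass locating pin (board x -40 mm, y 0), fixed, 8 mm in diameter with a tapered top, 9.5 mm high from the gap's floor (0.5 mm lower than the paving)
- pin1 (a point): top of the rear brass locating pin (board x +40 mm, y 0), same size as the front pin
- car_yellow: bystander: loose yellow model van, 74 x 35 x 36 mm, standing on the right paving; origin at the centre of its underside
- car_blue: bystander: loose blue model car, 74 x 35 x 30 mm, on the table in front of the board; origin at the centre of its underside
- glue: bystander: white glue bottle with yellow cap, 66 mm in diameter, 190 mm tall, standing on the table to the left; origin at the centre of its underside
- tape: bystander: roll of black tape lying flat, 104 mm in diameter, 50 mm high, on the right; origin at the centre of its underside
- putty_knife: bystander: putty knife, 200 mm long, lying on the table at the left
- paint: bystander: small amber paint jar with red lid, 48 mm in diameter, 60 mm tall, behind on the right; origin at the centre of its underside
- arch: bystander: white cast tunnel arch lying flat to the left of the board, 90 x 120 x 20 mm; origin at the centre of its underside
Mind the look-alikes: they are no part of the job. Several things have the shape of the tile; the one meant has the colours described above.

How it is judged:
By the outcome, as a careful person would: the job done as asked, in the order asked, and still so for the second after the job is handed in, with the robot touching nothing.
It also fails if it takes over 64 s, if anything falls off the work surface, if the arm or the gripper's body presses on something with over 40 N, if the wrist force passes 120 N, or if a joint passes its speed limit or range.

ROBOT

A 6-joint arm with a two-finger parallel gripper is mounted at the origin on the work surface. World frame = base frame: x ahead of the robot, y to its left, z up, the work surface at z = 0. Lengths are in m, angles in rad, forces in N, time in s.
With the tool pointing down it reaches from about 0.3 to 0.75 m from the base axis. Payload 8.5 kg.
Tool frame: the origin (TCP) lies midway between the tips of the shut fingers; the grasp point (between the pads) lies 19 mm behind it; z points along the fingers, x is the direction in which the jaws open and shut, and the axes are right-handed (so a half turn about z gives the same grasp; the last joint's range is limited). The gripper opens to 85 mm and grips with 20 to 120 N. Pads are 22 mm wide; open, the fingers measure 114 mm over their backs; the gripper's body (76 mm by 85 mm) begins 54 mm behind the grasp point. The pads swing forward as they close: fully open they stand 13 mm farther back than shut.
Start: joints at [-1.557, 0.381, 1.297, -0, 1.464, -0.215], TCP at [0.125, -0.536, 0.231] pointing down, gripper open.
Joint ranges: [-3.11, 3.11], [-0.89, 2.33], [0.22, 2.48], [-1.42, 4.56], [0.17, 2.85], [-2.88, 2.88]. Speed limits (rad/s): [2.39, 2.39, 3.14, 3.14, 3.14, 3.14].

INTERFACE

Orientations are given as a unit quaternion [w, x, y, z].
In Python, from cell import * gives the robot as it stands. The module is installed in compiled form; this text tells all that it offers.
- The arm moves only by the tool jog_arm, never from a script. Its argument "rows" is a list of rows, each an object with "slide": the shift along the world's x, y, z in units of 100 mm (1.0 is 100 mm), a list of three; "roll": the turn about the world's z in units of 60 degrees (1.0 is 60 degrees); "gripper": the closure, from -1 (fully open) to 1 (shut). A call has 1 to 20 rows; each row is the pose to reach, as a shift and turn from the pose commanded when the call began; what a row does not reach only later rows make up. A row lasts 1/12 s, in which the tool goes at most 41.7 mm and 7.16 degrees, less where a joint would pass 70% of its speed; a pose out of reach is approached as far as the arm can. A call with a number of a shift or a turn outside -1 to 1 is refused whole. A call with a gripper value outside its range is refused whole. The fingers move at their own pace and stop on an object; "newtons" is the grip in N (left out, the last holds). Time passes only in rows, so rows that repeat a pose let the fingers close. It gives the time, the measured TCP pose, the force and the opening at its end, in the units of the state.
- state(): the state, without advancing time (a new reading comes with each control period).
- camera(name): name is "scene" or "top"; returns a dict with "img" (420x560x3 uint8, blue, green, red), "depth" (420x560 float32, m along the optical axis (not along the pixel's ray), 0 where there is no reading), "vertical_fov" (degrees; the focal length in pixels is half the picture's height over the tangent of half this angle, whatever the lens; pixels are square), "cx", "cy" (the principal point, pixels), "rvec" (rotation vector, rad) and "tvec" (3), from world to camera coordinates, as OpenCV has them. Camera axes: x right, y down, z forward; pixel columns grow to the right and rows downward; lengths in m; the calibration is good to about 2 mm. A picture is of the moment at which its call begins.
- job_done(): hands the job in, once; it reports no verdict.
The state is a dict: "t": time; "joint_positions": joint angles; "dq": joint speeds; "joint_torque": joint torques, N m; "eef_pos": TCP position; "tcp_rot": TCP orientation; "force": force on the tool from outside, world axes, zero at the start; "torque": the same for the moment, N m; "opening": finger opening in m.
Only numpy, scipy, OpenCV 4.12 (cv2) and the standard library are available. Lean on these libraries where they do the work, as an engineer would, in place of code of your own. Each camera call takes 0.05 s, during which the arm holds its last target. There are 200 camera calls.

## Working session

There is one attempt and no reset: what is moved stays moved. The work goes in short steps, Python scripts to look and compute and a tool call to move; the robot and the scene stay as the last step left them, time stands still between calls to the robot, and variables do not carry over. Pictures are saved under pics/ and viewed, about 8 in all and at most 12, crops included, and the job is handed in when it is done.

Besides the shell and the picture viewer there is one more tool, called as a command line: name --argument value ..., lists and objects as JSON in quotes. jog_arm: Moves the arm, as the interface text tells. Shifts and turns lie within -1 to 1; 1 stands for 100 mm of shift or 60 degrees of turn. Its arguments: {"type":"object","properties":{"rows":{"type":"array","items":{"type":"object","properties":{"slide":{"type":"array","items":{"type":"number"}},"roll":{"type":"number"},"gripper":{"type":"number"}}}},"newtons":{"type":"number"}},"required":["rows"]}

```bash
mkdir -p pics
cat > h.py <<'E'
from cell import *
import numpy as np, cv2
def cam(n):
    c=camera(n); c['f']=c['img'].shape[0]/2/np.tan(np.radians(c['vertical_fov'])/2)
    c['R']=cv2.Rodrigues(np.array(c['rvec'],float))[0]; c['t']=np.array(c['tvec'],float).ravel(); return c
def ray(c,u,v,z):
    d=c['R'].T@np.array([(u-c['cx'])/c['f'],(v-c['cy'])/c['f'],1]); o=-c['R'].T@c['t']
    return o+d*(z-o[2])/d[2]
def proj(c,p):
    q=c['R']@np.array(p)+c['t']; return c['f']*q[0]/q[2]+c['cx'],c['f']*q[1]/q[2]+c['cy']
def cloud(c):
    v,u=np.mgrid[:420,:560]; d=c['depth']
    P=np.stack([(u-c['cx'])/c['f']*d,(v-c['cy'])/c['f']*d,d],-1)
    return (P-c['t'])@c['R']
E
python3 - <<'E'
from h import *
for n in('top','scene'):
    c=cam(n); cv2.imwrite(f'pics/{n}0.png',c['img']); print(n,c['f'],-c['R'].T@c['t'],c['R'].round(2).tolist())
s=state(); print(s['eef_pos'],s['tcp_rot'],s['opening'],s['t'])
E
```

```text
top 411.96783279794164 [ 0.39495894 -0.00540061  1.12887376] [[0.01, -1.0, 0.02], [-0.99, -0.01, -0.16], [0.16, -0.02, -0.99]]
scene 506.80030757403404 [ 1.3825286  -1.16992931  0.99990843] [[0.81, 0.59, 0.01], [0.33, -0.43, -0.84], [-0.49, 0.68, -0.54]]
[ 0.12473978 -0.53540466  0.23079233] [-4.87488622e-04  7.83210621e-01 -6.21756154e-01 -4.13635547e-04] 0.08550436451434751 0.1
```

View pics/top0.png

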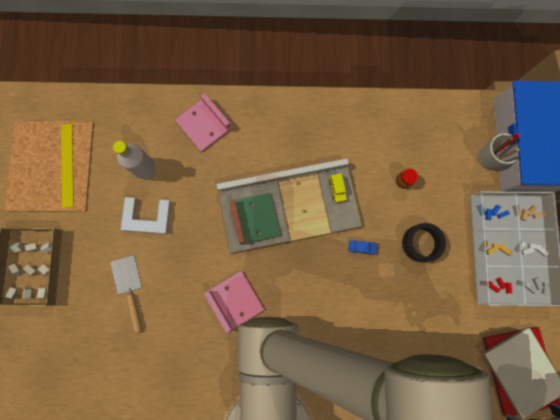

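View pics/scene0.png

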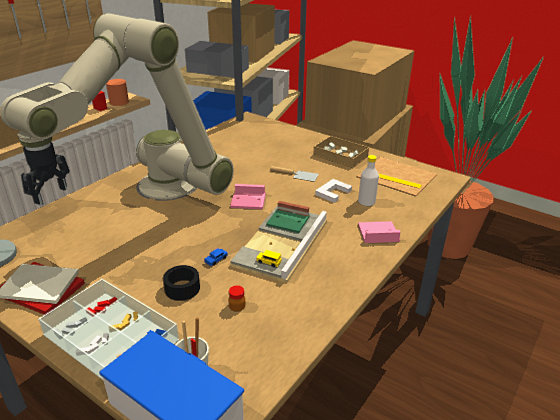

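The top view shows the green tile at about (257,218) with its red wall on the left, the gap at (305,207) and the kerb running from (218,185) to (348,163). The scene view agrees. Next I measure the poses.

```bash
cat >> h.py <<'E'
def rect(c,m,z):
    m=cv2.morphologyEx(m.astype(np.uint8),cv2.MORPH_CLOSE,np.ones((3,3)))
    n,l,st,_=cv2.connectedComponentsWithStats(m); i=1+np.argmax(st[1:,4])
    ys,xs=np.nonzero(l==i)
    P=np.array([ray(c,u,v,z)[:2] for u,v in zip(xs,ys)])*1000
    (ce,sz,a)=cv2.minAreaRect(P.astype(np.float32)); return np.array(ce),sz,a,P,(l==i)
def masks(c):
    I=c['img'].astype(int); b,g,r=I[...,0],I[...,1],I[...,2]
    roi=np.zeros(b.shape,bool); roi[150:260,205:370]=1
    return dict(kerb=roi&(I.min(2)>165),tile=roi&(g>r*1.4)&(g>b*1.15)&(g>40),wall=roi&(r>g*1.6)&(r>b*1.6)&(r>60),gap=roi&(r>b*1.3)&(b>90)&(g>b*1.1)&(r<g*1.4))
E
python3 - <<'E'
from h import *
c=cam('top'); M=masks(c)
for k,z in dict(kerb=.042,tile=.032,wall=.062,gap=.012).items():
    ce,sz,a,P,l=rect(c,M[k],z); print(k,ce.round(1),np.round(sz,1),round(a,2),len(P), cv2.boxPoints((ce,sz,a)).round(0).tolist())
W=cloud(c); 
K=W[M['kerb']]*1000; print('kerb depth z',np.percentile(K[:,2],[5,50,95]).round(1))
x=cv2.resize(c['img'][150:260,205:365],(800,550),interpolation=cv2.INTER_CUBIC); cv2.imwrite('pics/crop1.png',x)
E
```

```text
kerb [ 695.7 -121.1] [  7.4 167.9] 12.16 149 [[674.0, -40.0], [710.0, -204.0], [717.0, -202.0], [682.0, -38.0]]
tile [556.2  35.6] [116.5  89.2] 14.54 1225 [[489.0, 64.0], [511.0, -22.0], [624.0, 7.0], [601.0, 93.0]]
wall [541.5  89.7] [110.   11.9] 14.24 187 [[487.0, 82.0], [490.0, 70.0], [596.0, 98.0], [593.0, 109.0]]
gap [586.1 -95.5] [155.  112.4] 12.66 1764 [[498.0, -58.0], [523.0, -167.0], [674.0, -133.0], [649.0, -24.0]]
kerb depth z [38.1 41.7 45. ]
```

View pics/crop1.png

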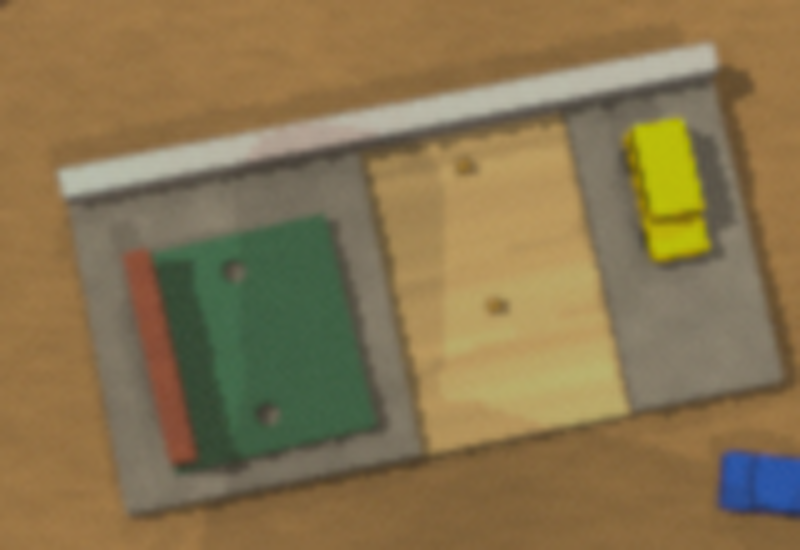

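Run:
```python
from h import *
c=cam('top')
pts=dict(pin1=(465,163,.0215),pin0=(497,304,.0215),lpR=(362,155,.022),lpF=(428,455,.022),rpR=(568,120,.022),rpF=(631,412,.022),kRl=(60,172,.042),kRr=(713,44,.042),tRr=(325,213,.032),tFr=(382,425,.032),wRo=(123,250,.062),wRi=(150,249,.062),wFo=(176,464,.062),wFi=(196,462,.062),h1=(234,270,.03),h0=(267,413,.03),)
Q={}
for k,(u,v,z) in pts.items():
    Q[k]=ray(c,205+(u+.5)/5-.5,150+(v+.5)/5-.5,z)[:2]*1000; print(k,Q[k].round(1))
def yx(a,b): d=Q[b]-Q[a]; return np.degrees(np.arctan2(d[1],d[0])),np.hypot(*d)
for p in [('pin0','pin1'),('lpF','lpR'),('rpF','rpR'),('kRl','kRr'),('tFr','tRr'),('wFo','wRo'),('wFi','wRi'),('h0','h1')]: print(p,np.round(yx(*p),2))
```

```text
pin1 [656.9 -72. ]
pin0 [578.3 -89.7]
lpR [660.5 -15.1]
lpF [495.4 -52.4]
rpR [ 682. -129.]
rpF [ 519.9 -162.3]
kRl [644.1 147.6]
kRr [ 720.8 -206.6]
tRr [625.6   4.7]
tFr [510.3 -27.3]
wRo [598.  110.3]
wRi [598.7  96.2]
wFo [485.7  79.7]
wFi [486.8  69.4]
h1 [593.8  53.5]
h0 [516.2  34.3]
('pin0', 'pin1') [12.68 80.56]
('lpF', 'lpR') [ 12.71 169.34]
('rpF', 'rpR') [ 11.61 165.53]
('kRl', 'kRr') [-77.78 362.36]
('tFr', 'tRr') [ 15.51 119.65]
('wFo', 'wRo') [ 15.23 116.4 ]
('wFi', 'wRi') [ 13.44 115.04]
('h0', 'h1') [13.91 79.93]
```

jog_arm --rows '[{"slide": [0.29,0.48,0],"roll": 0,"gripper": 0},{"slide": [0.58,0.96,0],"roll": 0,"gripper": 0},{"slide": [0.58,0.96,0],"roll": 0,"gripper": 0},{"slide": [0.58,0.96,0],"roll": 0,"gripper": 0}]'

```text
t: 0.53
eef_pos: [0.1848, -0.4355, 0.2316]
tcp_rot: [-0.001, 0.784, -0.62, -0.0]
force: [-0.1, 0.1, 0.6]
opening: 0.0427
```

jog_arm --rows '[{"slide": [0.29,0.48,0],"roll": 0,"gripper": 0},{"slide": [0.58,0.96,0],"roll": 0,"gripper": 0},{"slide": [0.58,0.96,0],"roll": 0,"gripper": 0},{"slide": [0.58,0.96,0],"roll": 0,"gripper": 0}]'

```text
t: 0.87
eef_pos: [0.2423, -0.3399, 0.2315]
tcp_rot: [-0.001, 0.784, -0.62, -0.0]
force: [-0.8, -0.2, 0.3]
opening: 0.0424
```

jog_arm --rows '[{"slide": [0.29,0.48,0],"roll": 0,"gripper": 0},{"slide": [0.58,0.96,0],"roll": 0,"gripper": 0},{"slide": [0.58,0.96,0],"roll": 0,"gripper": 0},{"slide": [0.58,0.96,0],"roll": 0,"gripper": 0}]'

```text
t: 1.2
eef_pos: [0.3, -0.2445, 0.2315]
tcp_rot: [-0.0, 0.784, -0.62, -0.0]
force: [-0.3, 0.0, -0.4]
opening: 0.0426
```

jog_arm --rows '[{"slide": [0.29,0.48,0],"roll": 0,"gripper": 0},{"slide": [0.58,0.96,0],"roll": 0,"gripper": 0},{"slide": [0.58,0.96,0],"roll": 0,"gripper": 0},{"slide": [0.58,0.96,0],"roll": 0,"gripper": 0}]'

```text
t: 1.53
eef_pos: [0.3582, -0.149, 0.2314]
tcp_rot: [-0.0, 0.784, -0.62, 0.0]
force: [1.0, 0.4, -0.0]
opening: 0.0429
```

jog_arm --rows '[{"slide": [0.29,0.48,0],"roll": 0,"gripper": 0},{"slide": [0.58,0.96,0],"roll": 0,"gripper": 0},{"slide": [0.58,0.96,0],"roll": 0,"gripper": 0},{"slide": [0.58,0.96,0],"roll": 0,"gripper": 0}]'

```text
t: 1.87
eef_pos: [0.4166, -0.0534, 0.2312]
tcp_rot: [-0.0, 0.784, -0.62, 0.0]
force: [-0.2, 0.6, -1.0]
opening: 0.0425
```

jog_arm --rows '[{"slide": [0.29,0.48,0],"roll": 0,"gripper": 0},{"slide": [0.58,0.96,0],"roll": 0,"gripper": 0},{"slide": [0.58,0.96,0],"roll": 0,"gripper": 0},{"slide": [0.58,0.96,0],"roll": 0,"gripper": 0}]'

```text
t: 2.2
eef_pos: [0.4749, 0.0423, 0.231]
tcp_rot: [-0.0, 0.784, -0.621, 0.0]
force: [0.5, 0.8, -1.4]
opening: 0.0425
```

jog_arm --rows '[{"slide": [-0.05,-0.04,-0.4],"roll": -0.016,"gripper": 0},{"slide": [-0.05,-0.04,-0.8],"roll": -0.016,"gripper": 0},{"slide": [-0.05,-0.04,-1.0],"roll": -0.016,"gripper": 0},{"slide": [-0.05,-0.04,-1.0],"roll": -0.016,"gripper": 0}]'

```text
t: 2.53
eef_pos: [0.4658, 0.0351, 0.1277]
tcp_rot: [0.002, 0.778, -0.629, -0.003]
force: [-0.9, 0.0, 0.2]
opening: 0.0432
```

jog_arm --rows '[{"slide": [0,0,-0.3],"roll": 0,"gripper": 0},{"slide": [0,0,-0.6],"roll": 0,"gripper": 0},{"slide": [0,0,-0.9],"roll": 0,"gripper": 0},{"slide": [0,0,-0.9],"roll": 0,"gripper": 0}]'

```text
t: 2.87
eef_pos: [0.4665, 0.0354, 0.0387]
tcp_rot: [0.002, 0.778, -0.629, -0.003]
force: [-0.5, 0.5, -0.6]
opening: 0.0425
```

Run:
```python
from h import *
c=cam('scene'); s=state(); print(s['eef_pos'],s['force'],s['joint_positions'])
u,v=map(int,proj(c,[.52,.06,.03])); print(u,v)
x=cv2.resize(c['img'][v-60:v+60,u-80:u+80],(800,600),interpolation=cv2.INTER_CUBIC); cv2.imwrite('pics/s2.png',x)
```

```text
[0.4676275  0.03540791 0.04096665] [ 1.89466669 -0.69776736  0.33379043] [-1.77569250e-01  4.91441733e-01  1.78133965e+00 -2.44832325e-04
  8.71851406e-01  1.18216489e+00]
282 214
```

View pics/s2.png

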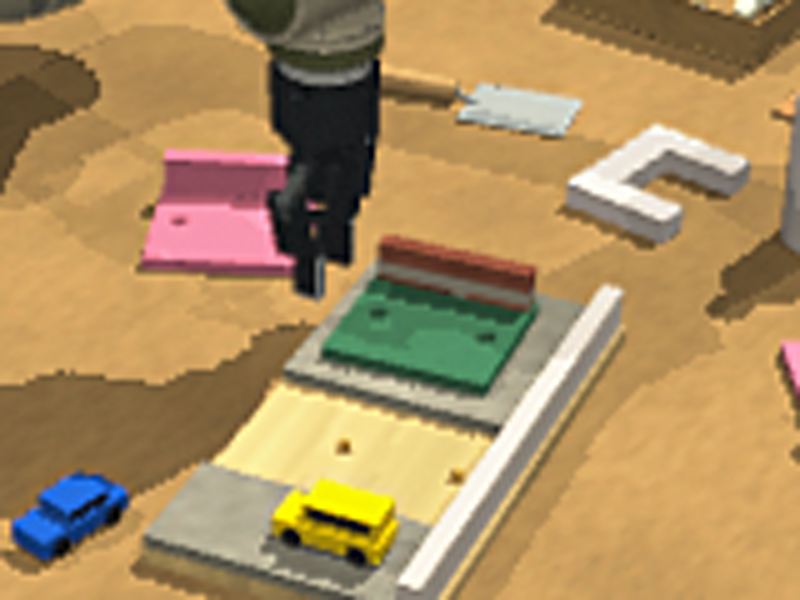

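The fingers stand low in front of the tile's front edge, clear of everything else. I lower them and push toward the kerb.

jog_arm --rows '[{"slide": [0.0,0.0,-0.08],"roll": 0,"gripper": 0},{"slide": [0,0,-0.15],"roll": 0,"gripper": 0},{"slide": [0,0,-0.15],"roll": 0,"gripper": 0}]'

```text
t: 3.17
eef_pos: [0.4681, 0.0361, 0.0266]
tcp_rot: [-0.0, 0.778, -0.628, 0.0]
force: [-1.1, 0.2, -0.8]
opening: 0.0426
```

jog_arm --rows '[{"slide": [0.03,0.006,0],"roll": 0,"gripper": 0},{"slide": [0.06,0.013,0],"roll": 0,"gripper": 0},{"slide": [0.09,0.019,0],"roll": 0,"gripper": 0},{"slide": [0.12,0.026,0],"roll": 0,"gripper": 0},{"slide": [0.15,0.032,0],"roll": 0,"gripper": 0},{"slide": [0.17,0.037,0],"roll": 0,"gripper": 0},{"slide": [0.19,0.041,0],"roll": 0,"gripper": 0},{"slide": [0.21,0.045,0],"roll": 0,"gripper": 0},{"slide": [0.23,0.05,0],"roll": 0,"gripper": 0}]'

```text
t: 3.92
eef_pos: [0.4909, 0.0414, 0.0263]
tcp_rot: [0.0, 0.778, -0.628, -0.0]
force: [-0.6, 0.2, 0.6]
opening: 0.0426
```

Run:
```python
from h import *
c=cam('top'); M=masks(c); s=state(); print(s['eef_pos'],s['force'])
for k,z in dict(tile=.032,wall=.062).items():
    ce,sz,a,P,l=rect(c,M[k],z); print(k,ce.round(1),np.round(sz,1),round(a,2),len(P))
cv2.imwrite('pics/t3.png',cv2.resize(c['img'][150:260,205:365],(800,550),interpolation=cv2.INTER_CUBIC))
```

```text
[0.4912777  0.04139938 0.02631499] [-0.20830064  0.77438553 -0.5280834 ]
tile [592.3  41. ] [61.  87.8] 12.32 477
wall [593.   99.2] [26.3 10.8] 12.57 39
```

View pics/t3.png

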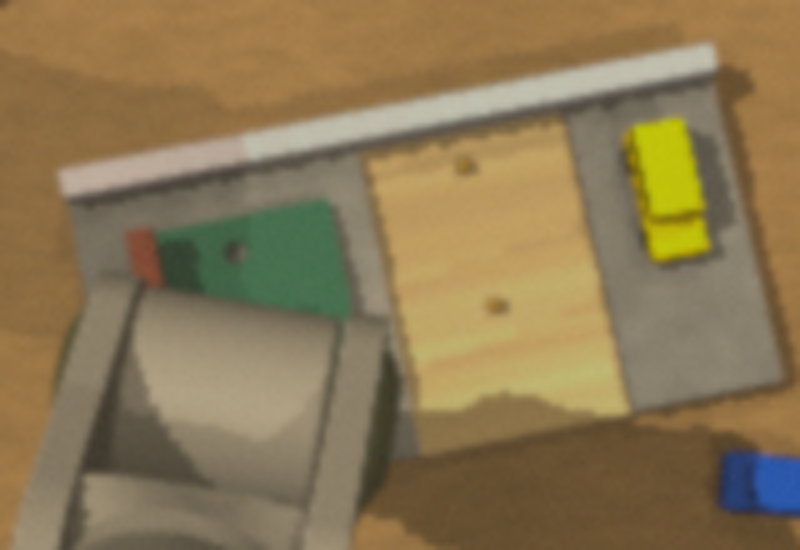

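The tile has slid back about 9 mm and is now parallel to the kerb, with its rear edge running from (160,232) to (325,198). About 26 mm is left, so I push on and watch the force.

jog_arm --rows '[{"slide": [0.02,0.004,0],"roll": 0,"gripper": 0},{"slide": [0.04,0.009,0],"roll": 0,"gripper": 0},{"slide": [0.06,0.013,0],"roll": 0,"gripper": 0},{"slide": [0.08,0.017,0],"roll": 0,"gripper": 0},{"slide": [0.1,0.022,0],"roll": 0,"gripper": 0},{"slide": [0.12,0.026,0],"roll": 0,"gripper": 0},{"slide": [0.14,0.03,0],"roll": 0,"gripper": 0},{"slide": [0.16,0.035,0],"roll": 0,"gripper": 0},{"slide": [0.18,0.039,0],"roll": 0,"gripper": 0},{"slide": [0.2,0.043,0],"roll": 0,"gripper": 0}]'

```text
t: 4.8
eef_pos: [0.5109, 0.0457, 0.0263]
tcp_rot: [0.0, 0.778, -0.628, -0.0]
force: [-0.6, 0.1, -0.1]
opening: 0.0428
```

jog_arm --rows '[{"slide": [0.01,0.002,0],"roll": 0,"gripper": 0},{"slide": [0.02,0.004,0],"roll": 0,"gripper": 0},{"slide": [0.03,0.006,0],"roll": 0,"gripper": 0},{"slide": [0.03,0.006,0],"roll": 0,"gripper": 0}]'

```text
t: 5.13
eef_pos: [0.5139, 0.0463, 0.0264]
tcp_rot: [-0.0, 0.778, -0.628, 0.0]
force: [0.5, 0.4, -0.3]
opening: 0.0428
```

jog_arm --rows '[{"slide": [0.01,0.002,0],"roll": 0,"gripper": 0},{"slide": [0.02,0.004,0],"roll": 0,"gripper": 0},{"slide": [0.02,0.004,0],"roll": 0,"gripper": 0}]'

```text
t: 5.38
eef_pos: [0.5159, 0.0467, 0.0263]
tcp_rot: [-0.0, 0.778, -0.628, 0.0]
force: [-0.6, -0.9, -0.5]
opening: 0.043
```

jog_arm --rows '[{"slide": [0.01,0.002,0],"roll": 0,"gripper": 0},{"slide": [0.01,0.002,0],"roll": 0,"gripper": 0}]'

```text
t: 5.55
eef_pos: [0.5166, 0.0468, 0.0263]
tcp_rot: [0.0, 0.778, -0.628, -0.0]
force: [-1.3, -0.5, 0.1]
opening: 0.0428
```

jog_arm --rows '[{"slide": [0.01,0.002,0],"roll": 0,"gripper": 0},{"slide": [0.01,0.002,0],"roll": 0,"gripper": 0}]'

```text
t: 5.72
eef_pos: [0.5168, 0.047, 0.0261]
tcp_rot: [0.001, 0.778, -0.628, -0.001]
force: [-4.4, -2.6, 1.8]
opening: 0.0425
```

Run:
```python
from h import *
c=cam('top'); s=state(); print(s['eef_pos'],s['force'])
cv2.imwrite('pics/t4.png',cv2.resize(c['img'][150:260,205:365],(800,550),interpolation=cv2.INTER_CUBIC))
```

```text
[0.51676717 0.04696049 0.02614368] [-4.3458834  -1.40473186  3.03624301]
```

View pics/t4.png

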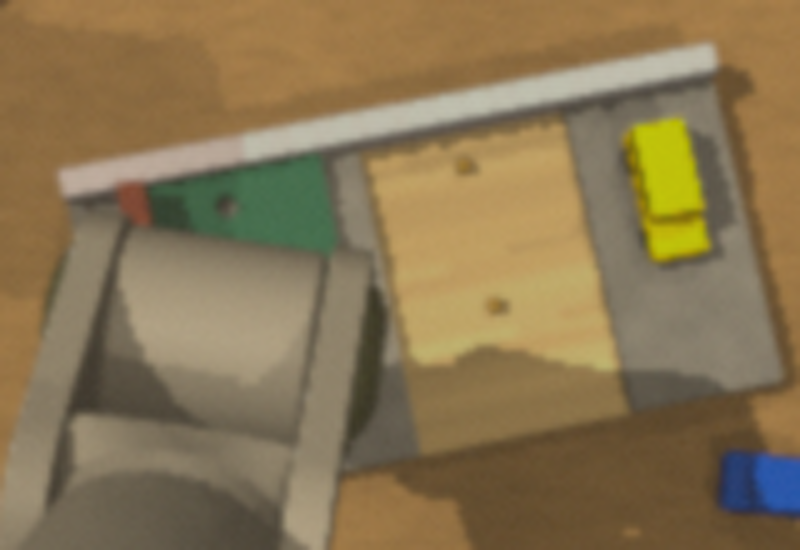

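jog_arm --rows '[{"slide": [0.005,0.001,0],"roll": 0,"gripper": 0},{"slide": [0.005,0.001,0],"roll": 0,"gripper": 0},{"slide": [-0.1,-0.02,0],"roll": 0,"gripper": 0},{"slide": [-0.2,-0.043,0],"roll": 0,"gripper": 0},{"slide": [-0.2,-0.043,0],"roll": 0,"gripper": 0},{"slide": [-0.2,-0.043,0.3],"roll": 0,"gripper": 0},{"slide": [-0.2,-0.043,0.6],"roll": 0,"gripper": 0},{"slide": [-0.2,-0.043,0.9],"roll": 0,"gripper": 0},{"slide": [-0.2,-0.043,0.9],"roll": 0,"gripper": 0}]'

```text
t: 6.52
eef_pos: [0.5008, 0.0426, 0.1215]
tcp_rot: [-0.003, 0.778, -0.628, 0.004]
force: [1.5, 1.0, 1.1]
opening: 0.0426
```

jog_arm --rows '[{"slide": [0,0.2,0],"roll": 0.11,"gripper": 0},{"slide": [0,0.4,0],"roll": 0.22,"gripper": 0},{"slide": [0,0.6,0],"roll": 0.33,"gripper": 0},{"slide": [0,0.8,0],"roll": 0.44,"gripper": 0},{"slide": [0,0.8,0],"roll": 0.55,"gripper": 0},{"slide": [0,0.8,0],"roll": 0.66,"gripper": 0},{"slide": [0,0.8,0],"roll": 0.75,"gripper": 0},{"slide": [0,0.8,0],"roll": 0.75,"gripper": 0}]'

```text
t: 7.18
eef_pos: [0.4982, 0.123, 0.1161]
tcp_rot: [-0.0, 0.96, -0.281, 0.0]
force: [0.1, -0.4, -0.2]
opening: 0.0423
```

Run:
```python
from h import *
c=cam('top'); M=masks(c); s=state(); print(s['eef_pos'],s['joint_positions'])
for k,z in dict(tile=.032,wall=.062).items():
    ce,sz,a,P,l=rect(c,M[k],z); print(k,ce.round(1),np.round(sz,1),round(a,2),len(P))
cv2.imwrite('pics/t5.png',cv2.resize(c['img'][150:260,205:365],(800,550),interpolation=cv2.INTER_CUBIC))
```

```text
[0.49813232 0.12292325 0.11614871] [1.08301627e-02 4.35477733e-01 1.57829871e+00 9.15348713e-05
 1.12753947e+00 5.85878804e-01]
tile [590.7  41.4] [116.3  89.5] 12.4 1218
wall [622.1 105.4] [20.7 11.3] 12.57 35
```

View pics/t5.png

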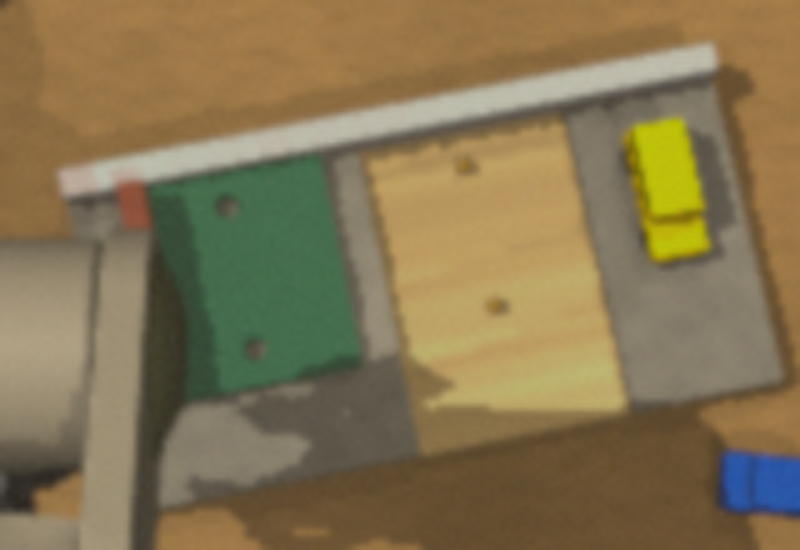

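The tile lies flat against the kerb at yaw 12.4° and needs about 135 mm of travel to the right. I go to the wall's outer face.

jog_arm --rows '[{"slide": [0.15,0.1,0],"roll": 0.11,"gripper": 0},{"slide": [0.3,0.1,0],"roll": 0.22,"gripper": 0},{"slide": [0.45,0.1,0],"roll": 0.33,"gripper": 0},{"slide": [0.6,0.1,0],"roll": 0.44,"gripper": 0},{"slide": [0.75,0.05,0],"roll": 0.55,"gripper": 0},{"slide": [0.75,0.03,0],"roll": 0.66,"gripper": 0},{"slide": [0.75,0.03,0],"roll": 0.75,"gripper": 0},{"slide": [0.75,0.03,0],"roll": 0.75,"gripper": 0},{"slide": [0.75,0.03,-0.1],"roll": 0.75,"gripper": 0},{"slide": [0.75,0.03,-0.3],"roll": 0.75,"gripper": 0},{"slide": [0.75,0.03,-0.3],"roll": 0.75,"gripper": 0}]'

```text
t: 8.15
eef_pos: [0.5709, 0.1257, 0.0828]
tcp_rot: [-0.0, 0.995, 0.104, -0.003]
force: [0.0, -0.5, -1.2]
opening: 0.0423
```

Run:
```python
from h import *
c=cam('scene'); s=state(); print(s['eef_pos'],s['force'])
u,v=map(int,proj(c,[.56,.06,.03])); print(u,v)
x=cv2.resize(c['img'][v-60:v+60,u-80:u+80],(800,600),interpolation=cv2.INTER_CUBIC); cv2.imwrite('pics/s6.png',x)
```

```text
[0.57158388 0.12577902 0.08445416] [-0.39902006  0.16780022 -0.14875667]
292 217
```

View pics/s6.png

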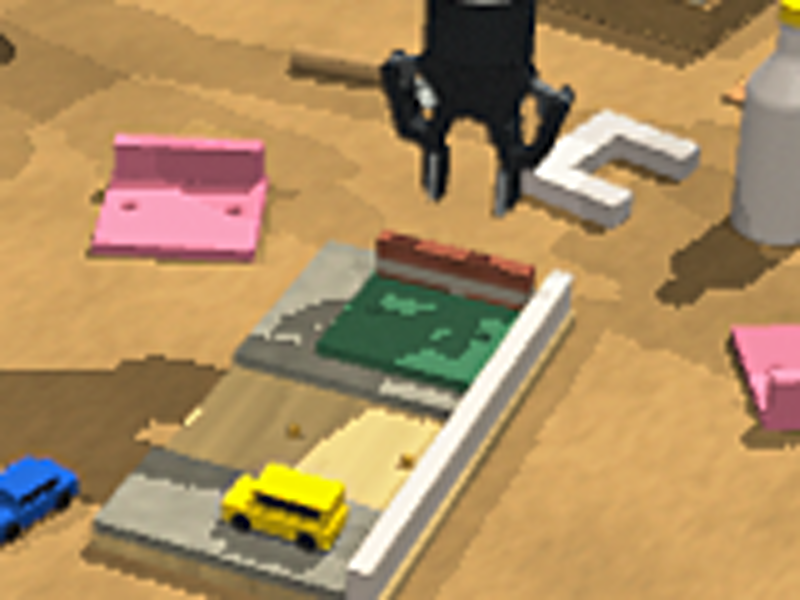

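The fingers stand just left of the wall. I lower them and push right.

jog_arm --rows '[{"slide": [0,0,-0.2],"roll": 0,"gripper": 0},{"slide": [0,0,-0.4],"roll": 0,"gripper": 0},{"slide": [0,0,-0.54],"roll": 0,"gripper": 0},{"slide": [0,0,-0.54],"roll": 0,"gripper": 0},{"slide": [0.011,-0.049,-0.54],"roll": 0,"gripper": 0},{"slide": [0.022,-0.098,-0.54],"roll": 0,"gripper": 0},{"slide": [0.03,-0.137,-0.54],"roll": 0,"gripper": 0},{"slide": [0.039,-0.176,-0.54],"roll": 0,"gripper": 0},{"slide": [0.047,-0.215,-0.54],"roll": 0,"gripper": 0},{"slide": [0.056,-0.254,-0.54],"roll": 0,"gripper": 0},{"slide": [0.065,-0.293,-0.54],"roll": 0,"gripper": 0}]'

```text
t: 9.12
eef_pos: [0.5794, 0.096, 0.0326]
tcp_rot: [0.0, 0.994, 0.106, 0.0]
force: [-0.0, 0.4, 0.5]
opening: 0.0426
```

jog_arm --rows '[{"slide": [0.0086,-0.039,0]},{"slide": [0.017,-0.078,0]},{"slide": [0.026,-0.117,0]},{"slide": [0.034,-0.156,0]},{"slide": [0.043,-0.195,0]},{"slide": [0.052,-0.234,0]},{"slide": [0.06,-0.274,0]},{"slide": [0.069,-0.313,0]},{"slide": [0.077,-0.352,0]},{"slide": [0.086,-0.391,0]},{"slide": [0.095,-0.43,0]},{"slide": [0.103,-0.469,0]},{"slide": [0.112,-0.508,0]},{"slide": [0.12,-0.547,0]}]'

```text
invalid input at $.rows[0]: expected keys slide, roll, gripper
```

Run:
```python
from h import *
c=cam('top'); M=masks(c); s=state(); print(s['eef_pos'],s['force'],s['tcp_rot'])
for k,z in dict(tile=.032,wall=.062).items():
    ce,sz,a,P,l=rect(c,M[k],z); print(k,ce.round(1),np.round(sz,1),round(a,2),len(P))
cv2.imwrite('pics/t7.png',cv2.resize(c['img'][150:260,205:365],(800,550),interpolation=cv2.INTER_CUBIC))
```

```text
[0.57959587 0.09539546 0.03248513] [-0.94575716 -0.57440657 -0.16767248] [1.34010478e-04 9.94417103e-01 1.05520499e-01 1.79286418e-04]
tile [596.2  18.5] [116.5  78.5] 10.52 882Traceback (most recent call last):
  File "<stdin>", line 4, in <module>
  File "h.py", line 17, in rect
    n,l,st,_=cv2.connectedComponentsWithStats(m); i=1+np.argmax(st[1:,4])
                                                      ~~~~~~~~~^^^^^^^^^^
    return _wrapfunc(a, 'argmax', axis=axis, out=out, **kwds)
    return bound(*args, **kwds)
ValueError: attempt to get argmax of an empty sequence
```

jog_arm --rows '[{"slide": [0.0086,-0.039,0],"roll": 0,"gripper": 0},{"slide": [0.017,-0.078,0],"roll": 0,"gripper": 0},{"slide": [0.026,-0.117,0],"roll": 0,"gripper": 0},{"slide": [0.034,-0.156,0],"roll": 0,"gripper": 0},{"slide": [0.043,-0.195,0],"roll": 0,"gripper": 0},{"slide": [0.052,-0.234,0],"roll": 0,"gripper": 0},{"slide": [0.06,-0.274,0],"roll": 0,"gripper": 0},{"slide": [0.069,-0.313,0],"roll": 0,"gripper": 0},{"slide": [0.077,-0.352,0],"roll": 0,"gripper": 0},{"slide": [0.086,-0.391,0],"roll": 0,"gripper": 0},{"slide": [0.095,-0.43,0],"roll": 0,"gripper": 0},{"slide": [0.103,-0.469,0],"roll": 0,"gripper": 0},{"slide": [0.112,-0.508,0],"roll": 0,"gripper": 0},{"slide": [0.12,-0.547,0],"roll": 0,"gripper": 0}]'

```text
t: 10.33
eef_pos: [0.5913, 0.0413, 0.0323]
tcp_rot: [0.0, 0.994, 0.106, -0.0]
force: [-1.1, -0.4, 0.3]
opening: 0.0426
```

Run:
```python
from h import *
c=cam('top'); M=masks(c); s=state(); print(s['eef_pos'],s['force'],s['tcp_rot'])
cv2.imwrite('pics/t7.png',cv2.resize(c['img'][150:260,205:365],(800,550),interpolation=cv2.INTER_CUBIC))
```

```text
[0.59152329 0.04069258 0.03232638] [ 0.89892129 -0.48502124  1.16513039] [1.49383970e-04 9.94409889e-01 1.05588565e-01 7.18636366e-05]
```

View pics/t7.png

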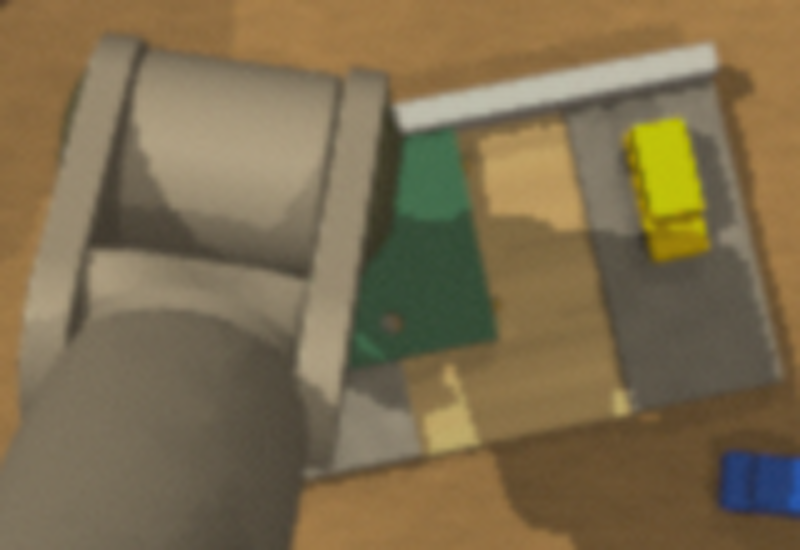

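The tile's right edge, (455,130) to (497,338), has reached the pins and the tile still lies along the kerb. I push about 48 mm more and then go slowly.

jog_arm --rows '[{"slide": [0.0086,-0.039,0],"roll": 0,"gripper": 0},{"slide": [0.017,-0.078,0],"roll": 0,"gripper": 0},{"slide": [0.026,-0.117,0],"roll": 0,"gripper": 0},{"slide": [0.034,-0.156,0],"roll": 0,"gripper": 0},{"slide": [0.043,-0.195,0],"roll": 0,"gripper": 0},{"slide": [0.052,-0.234,0],"roll": 0,"gripper": 0},{"slide": [0.06,-0.274,0],"roll": 0,"gripper": 0},{"slide": [0.069,-0.313,0],"roll": 0,"gripper": 0},{"slide": [0.077,-0.352,0],"roll": 0,"gripper": 0},{"slide": [0.086,-0.391,0],"roll": 0,"gripper": 0},{"slide": [0.095,-0.43,0],"roll": 0,"gripper": 0},{"slide": [0.101,-0.46,0],"roll": 0,"gripper": 0}]'

```text
t: 11.38
eef_pos: [0.6015, -0.0048, 0.0323]
tcp_rot: [0.0, 0.994, 0.106, 0.0]
force: [-0.4, 0.8, -0.3]
opening: 0.043
```

Run:
```python
from h import *
s=state(); print(s['eef_pos'],s['force'])
c=cam('top'); 
a=cv2.resize(c['img'][150:260,245:365],(480,440),interpolation=cv2.INTER_CUBIC)
c=cam('scene'); u,v=map(int,proj(c,[.61,-.07,.03]))
b=cv2.resize(c['img'][v-55:v+55,u-40:u+40],(320,440),interpolation=cv2.INTER_CUBIC)
print(u,v); cv2.imwrite('pics/t8.png',np.hstack([a,b]))
```

```text
[ 0.60145312 -0.00475481  0.03231198] [-0.40712196  0.761754   -0.31123383]
282 240
```

View pics/t8.png

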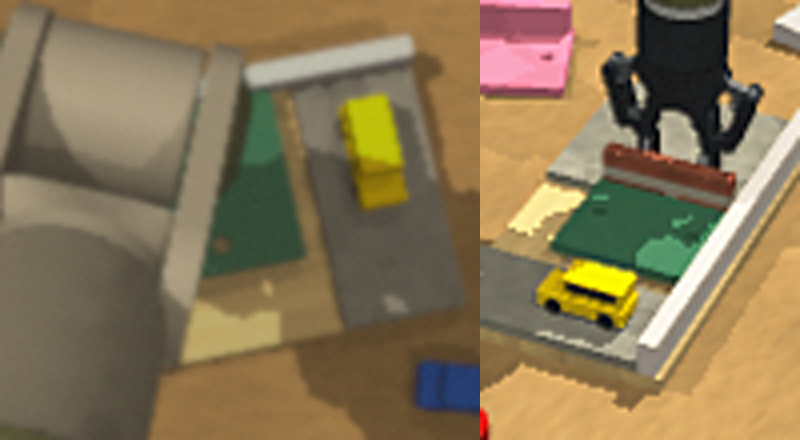

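The tile is about 12 mm short and has not dropped. From here I go in slow steps.

jog_arm --rows '[{"slide": [0.004,-0.02,0],"roll": 0,"gripper": 0},{"slide": [0.009,-0.04,0],"roll": 0,"gripper": 0},{"slide": [0.013,-0.06,0],"roll": 0,"gripper": 0},{"slide": [0.017,-0.08,0],"roll": 0,"gripper": 0},{"slide": [0.019,-0.087,0],"roll": 0,"gripper": 0},{"slide": [0.02,-0.094,0],"roll": 0,"gripper": 0},{"slide": [0.02,-0.094,0],"roll": 0,"gripper": 0}]'

```text
t: 12.07
eef_pos: [0.6034, -0.0138, 0.0324]
tcp_rot: [0.0, 0.994, 0.106, 0.0]
force: [0.6, -0.3, -0.3]
opening: 0.0427
```

jog_arm --rows '[{"slide": [0.001,-0.005,0],"roll": 0,"gripper": 0},{"slide": [0.002,-0.01,0],"roll": 0,"gripper": 0},{"slide": [0.003,-0.015,0],"roll": 0,"gripper": 0},{"slide": [0.003,-0.015,0],"roll": 0,"gripper": 0}]'

```text
t: 12.4
eef_pos: [0.6037, -0.0152, 0.0323]
tcp_rot: [0.0, 0.994, 0.106, 0.0]
force: [-0.5, 0.0, -0.6]
opening: 0.0425
```

```bash
cat > chk.py <<'E'
from h import *
import sys
s=state(); e=s['eef_pos']*1000; d=e[:2]-[617.6,-80.9]; a=np.radians(12.3)
print('by',-d[0]*np.sin(a)+d[1]*np.cos(a),e,s['force'])
c=cam('scene'); I=c['img'].astype(int); W=cloud(c)*1000
g=(I[...,1]>I[...,2]*1.4)&(I[...,1]>I[...,0]*1.15)&(I[...,1]>40)&(W[...,2]>0)&(W[...,2]<60)&(abs(W[...,0]-617)<90)&(abs(W[...,1]+80)<90)
P=W[g]; D=P[:,:2]-[617.6,-80.9]; bx=D@[np.cos(a),np.sin(a)]; by=D@[-np.sin(a),np.cos(a)]
A=np.c_[bx,by,np.ones(len(P))]; print('top plane slopes,z0',np.linalg.lstsq(A,P[:,2],rcond=None)[0].round(3),len(P),'med z',np.median(P[:,2]).round(1))
u,v=map(int,proj(c,[.61,-.07,.03]))
if len(sys.argv)>1: cv2.imwrite(sys.argv[1],cv2.resize(c['img'][v-50:v+50,u-65:u+65],(780,600),interpolation=cv2.INTER_CUBIC))
E
python3 chk.py
```

```text
by 67.13699132584198 [603.67310669 -15.22226547  32.33150475] [-0.45613936  0.03923551 -0.58378997]
top plane slopes,z0 [ 4.0000e-03 -6.0000e-03  2.2115e+01] 523 med z 22.1
```

The tile top measures z = 22.1 mm and level, so it has dropped. I back off sideways, raise the arm and check.

jog_arm --rows '[{"slide": [-0.02,0.1,0],"roll": 0,"gripper": 0},{"slide": [-0.043,0.2,0],"roll": 0,"gripper": 0},{"slide": [-0.065,0.3,0],"roll": 0,"gripper": 0},{"slide": [-0.065,0.3,0],"roll": 0,"gripper": 0},{"slide": [-0.065,0.3,0.3],"roll": 0,"gripper": 0},{"slide": [-0.065,0.3,0.6],"roll": 0,"gripper": 0},{"slide": [-0.065,0.3,0.95],"roll": 0,"gripper": 0},{"slide": [-0.065,0.3,0.95],"roll": 0,"gripper": 0}]'

```text
t: 13.12
eef_pos: [0.5998, 0.0149, 0.134]
tcp_rot: [0.002, 0.994, 0.106, 0.005]
force: [0.5, -0.5, 0.7]
opening: 0.0424
```

jog_arm --rows '[{"slide": [-0.3,0.3,0.1],"roll": 0,"gripper": 0},{"slide": [-0.6,0.5,0.2],"roll": 0,"gripper": 0},{"slide": [-0.9,0.5,0.2],"roll": 0,"gripper": 0},{"slide": [-1,0.5,0.2],"roll": 0,"gripper": 0},{"slide": [-1,0.5,0.2],"roll": 0,"gripper": 0}]'

```text
t: 13.53
eef_pos: [0.495, 0.0657, 0.1478]
tcp_rot: [0.0, 0.994, 0.106, -0.0]
force: [0.8, -0.1, 0.2]
opening: 0.0427
```

```bash
python3 chk.py
python3 - <<'E'
from h import *
c=cam('top'); a=cv2.resize(c['img'][150:260,215:365],(600,440),interpolation=cv2.INTER_CUBIC)
M=masks(c)
for k,z in dict(tile=.022,wall=.052).items():
    ce,sz,an,P,l=rect(c,M[k],z); print(k,ce.round(1),np.round(sz,1),round(an,2),len(P))
c=cam('scene'); u,v=map(int,proj(c,[.61,-.07,.03]))
b=cv2.resize(c['img'][v-55:v+55,u-25:u+25],(200,440),interpolation=cv2.INTER_CUBIC)
cv2.imwrite('pics/t9.png',np.hstack([a,b]))
E
```

```text
by 169.32118218367293 [495.0130882   65.67089573 147.77045825] [ 0.79645735 -0.06645921  0.21345605]
top plane slopes,z0 [ 7.0000e-03 -1.7000e-02  2.2197e+01] 521 med z 22.3
tile [619.3 -89.7] [115.9  86.9] 12.05 1264
wall [606.3 -33. ] [110.4  12.1] 12.1 184
```

View pics/t9.png

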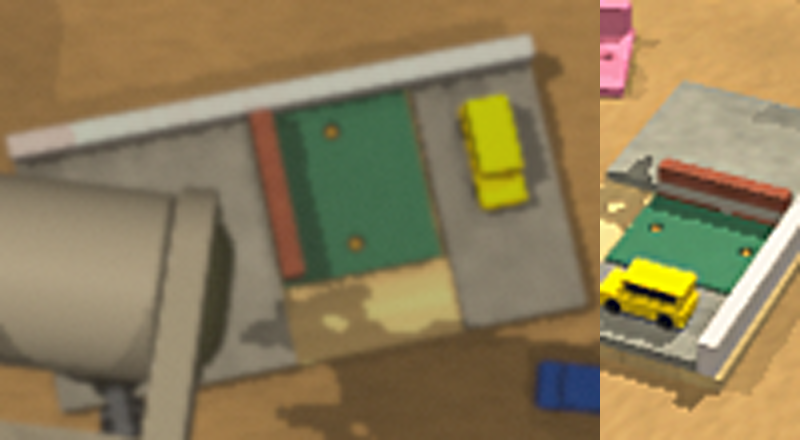

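Both brass pins show in the holes at (332,131) and (355,243), the tile is flush, and the robot is clear of everything.

```bash
python3 -c "
from cell import *
print(job_done())"
```

```text
the job is handed in; nothing more can be done
None
```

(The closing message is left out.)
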